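# Heft the turned-out parts bins and re-tip the one that still holds a vice jaw

### The job

These three hooded parts bins have been turned out, but a steel vice jaw is still hidden in one of them. Heft the bins by their grips to find the heavy one and tip it again, mouth down over the square steel pan, until it hefts empty and the jaw lies in the pan; never tip the bins that are already empty. In the end all three bins stand upright on the bench again, each where it stood, and nothing is left in them.

Things in the scene. Friction and masses are not known exactly. Their poses are not given: they have to be found in the camera images.
- bin_a: the first of three identical grey steel parts bins, 150 (x) x 84 (y) x 56 mm, 0.20 kg empty, 0.45 to 0.56 kg with the jaw in it. Origin: centre of the underside; z up, x points away from the mouth, which is the end at x = -75 mm. A hood (top at z = 56 mm) hides the inside
- bin_b: the second of three identical grey steel parts bins, 150 (x) x 84 (y) x 56 mm, 0.20 kg empty, 0.45 to 0.56 kg with the jaw in it. Origin: centre of the underside; z up, x points away from the mouth, which is the end at x = -75 mm. A hood (top at z = 56 mm) hides the inside
- bin_c: the third of three identical grey steel parts bins, 150 (x) x 84 (y) x 56 mm, 0.20 kg empty, 0.45 to 0.56 kg with the jaw in it. Origin: centre of the underside; z up, x points away from the mouth, which is the end at x = -75 mm. A hood (top at z = 56 mm) hides the inside
- bin_a_grip (a point): centre of the solid black upright grip on the first bin's hood, at x = 40, y = 0, z = 80 mm in the bin; the grip is 60 mm long along the bin's x, 12 mm thick in y and reaches from 56 to 100 mm above the underside. Pinch it firmly (80 N or more), or the bin swings in the fingers when tipped. Axes as the bin's
- bin_b_grip (a point): centre of the solid black upright grip on the second bin's hood, at x = 40, y = 0, z = 80 mm in the bin; the grip is 60 mm long along the bin's x, 12 mm thick in y and reaches from 56 to 100 mm above the underside. Pinch it firmly (80 N or more), or the bin swings in the fingers when tipped. Axes as the bin's
- bin_c_grip (a point): centre of the solid black upright grip on the third bin's hood, at x = 40, y = 0, z = 80 mm in the bin; the grip is 60 mm long along the bin's x, 12 mm thick in y and reaches from 56 to 100 mm above the underside. Pinch it firmly (80 N or more), or the bin swings in the fingers when tipped. Axes as the bin's
- bin_a_mouth (a point): middle of the first bin's mouth sill, at x = -75, z = 12 mm in the bin. Mouth 78 mm wide, 34 mm high. The last 45 mm of the floor rise 12.5 deg to the sill, so the jaw (80 x 40 x 20 mm steel, lying at the back of one bin, any of the three) slides out only when the bin is tipped mouth down far enough: 30 to 50 deg, as friction varies. Axes as the bin's
- bin_b_mouth (a point): middle of the second bin's mouth sill, at x = -75, z = 12 mm in the bin. Mouth 78 mm wide, 34 mm high. The last 45 mm of the floor rise 12.5 deg to the sill, so the jaw (80 x 40 x 20 mm steel, lying at the back of one bin, any of the three) slides out only when the bin is tipped mouth down far enough: 30 to 50 deg, as friction varies. Axes as the bin's
- bin_c_mouth (a point): middle of the third bin's mouth sill, at x = -75, z = 12 mm in the bin. Mouth 78 mm wide, 34 mm high. The last 45 mm of the floor rise 12.5 deg to the sill, so the jaw (80 x 40 x 20 mm steel, lying at the back of one bin, any of the three) slides out only when the bin is tipped mouth down far enough: 30 to 50 deg, as friction varies. Axes as the bin's
- pan: open square pan of bare sheet steel, fixed to the bench, 200 x 200 mm outside, walls 45 mm high and 4 mm thick. Origin: centre of the underside; x and y along its sides, z up

How it is judged:
On the way:
1. the jaw lies in the pan, tipped out of its bin (x of vice_jaw_c0 in the frame of pan between -0.1 and 0.1 m and y of vice_jaw_c0 in the frame of pan between -0.1 and 0.1 m and z of vice_jaw_c0 in the frame of pan below 0.055 m), for 0.2 s.
At the end, for the whole second after the job is handed in: The jaw lies within the pan; each of the three bins stands upright on the bench (tilt under 0.08 rad, underside within 10 mm of the bench), within 60 mm of where it stood at the start, at rest and released (all of step 1 and distance of each of bin_a, bin_b, bin_c from where it was at the start of the episode below 0.06 m and angle between each of bin_a, bin_b, bin_c's own z axis and vertical below 0.08 rad and height (world z) of each of bin_a, bin_b, bin_c below 0.01 m and linear speed of each of bin_a, bin_b, bin_c below 0.02 m/s and contact force between each of bin_a, bin_b, bin_c and the fingers below 0.1 N); the robot touches nothing.
It fails at once if an empty bin is tipped by more than 0.6 rad while the jaw is still hidden in another bin ((angle between bin_a's own z axis and vertical above 0.6 rad and distance between vice_jaw_c0 and bin_a above 0.13 m and horizontal distance between vice_jaw_c0 and pan above 0.17 m) or (angle between bin_b's own z axis and vertical above 0.6 rad and distance between vice_jaw_c0 and bin_b above 0.13 m and horizontal distance between vice_jaw_c0 and pan above 0.17 m) or (angle between bin_c's own z axis and vertical above 0.6 rad and distance between vice_jaw_c0 and bin_c above 0.13 m and horizontal distance between vice_jaw_c0 and pan above 0.17 m)).
It also fails if it takes over 70 s, if anything falls off the work surface, if the arm or the gripper's body presses on something with over 40 N, if the wrist force passes 120 N, or if a joint passes its speed limit or range.

### The arm

A 7-joint arm with a two-finger parallel gripper is mounted at the origin on a cart in front of the work surface, level with it; the furniture and walls round the work are solid. World frame = base frame: x ahead of the robot, y to its left, z up, the work surface at z = 0. Lengths are in m, angles in rad, forces in N, time in s.
With the tool pointing down it reaches from about 0.425 to 0.875 m from the base axis. Payload 4.7 kg.
Tool frame: the origin (TCP) lies midway between the tips of the shut fingers; the grasp point (between the pads) lies 19 mm behind it; x points along the fingers, z is the direction in which the jaws open and shut, and the axes are right-handed (so a half turn about x gives the same grasp; the last joint's range is limited). The gripper opens to 87 mm and grips with 3 to 60 N. Pads are 19 mm wide; open, the fingers measure 117 mm over their backs; the gripper's body (75 mm by 190 mm) begins 51 mm behind the grasp point.
Start: joints at [1.227, 0.321, -0.07, 1.45, 0.023, 1.371, -0.057], TCP at [0.228, -0.609, 0.198] pointing down, gripper open.
Joint ranges: [-2.86, 2.86], [-0.3, 2.09], [-1.38, 1.24], [0.06, 2.45], [-1.56, 4.7], [0.09, 2.05], [-2.69, 2.69]. Speed limits (rad/s): [2.57, 2.57, 3.14, 3.14, 3.14, 3.14, 3.14].

### API

Orientations are given as a rotation vector (axis times angle).
In Python, from bench import ctrl gives the robot as it stands.
- The arm moves only by the shell command python3 -m pendant 'ROWS' [OPENING] [FORCE]. ROWS is JSON, a list of rows, each an object with "travel": the shift along the tool's x, y, z in m, a list of three; "twist": the turn about the tool's x in rad. In form: [{"travel": [x, y, z], "twist": twist}, ...]. A call has 1 to 10 rows; each row is the pose to reach, as a shift and turn from the pose measured when the call began, along the tool's axes at that moment; what a row does not reach only later rows make up. A row lasts 1/8 s, in which the tool goes at most 62.5 mm and 10.7 degrees, less where a joint would pass 70% of its speed; a pose out of reach is approached as far as the arm can. A call with a gripper value outside its range is refused whole. OPENING is the opening, from -1 (shut) to 1 (fully open), so that 0 is half open, set as the call begins (- or left out, the last holds). The fingers move at their own pace and stop on an object; FORCE is the grip in N (left out, the last holds). Time passes only in rows, so rows that repeat a pose let the fingers close. It gives the time, the measured TCP pose, the force and the opening at its end, in the units of the state.
- ctrl.get_state(): the state, without advancing time (a new reading comes with each control period).
- ctrl.get_image(name): name is "scene" or "top"; returns the picture (400x640x3 uint8, red, green, blue); there is no depth.
- ctrl.camera_model(name): a dict with "K" (3x3 intrinsics, pixels), "rvec" (rotation vector, rad) and "tvec" (3), from world to camera coordinates, as OpenCV has them. Camera axes: x right, y down, z forward; pixel columns grow to the right and rows downward; lengths in m; the calibration is good to about 2 mm. A picture is of the moment at which its call begins. camera_model takes no time and is no camera call.
- ctrl.close_job(): hands the job in, once; it reports no verdict.
The state is a dict: "time": time; "joint_positions": joint angles; "qd": joint speeds; "joint_torque": joint torques, N m; "position": TCP position; "tool_rot": TCP orientation; "ft_force": force on the tool from outside, world axes, zero at the start; "torque": the same for the moment, N m; "grip_width": opening from 0.0 (shut) to 1.0 (fully open).
Only numpy, scipy, OpenCV 4.12 (cv2) and the standard library are available. Lean on these libraries where they do the work, as an engineer would, in place of code of your own. Each camera call takes 0.05 s, during which the arm holds its last target.

## Working session

There is one attempt and no reset: what is moved stays moved. The work goes in short steps, Python scripts to look and compute and a shell command to move; the robot and the scene stay as the last step left them, time stands still between calls to the robot, and variables do not carry over. Pictures are saved under pics/ and viewed, and the job is handed in when it is done.

```bash
mkdir -p pics; ls; python3 - <<'E'
from bench import ctrl
import cv2
for n in("scene","top"):
    cv2.imwrite(f"pics/{n}0.png",ctrl.get_image(n)[:,:,::-1]); print(ctrl.camera_model(n))
print(ctrl.get_state())
E
```

```text
pics
{'K': array([[368.02149674,   0.        , 310.40725961],
       [  0.        , 368.02149674, 199.22602993],
       [  0.        ,   0.        ,   1.        ]]), 'rvec': array([ 0.51800305, -2.51324234,  1.39221381]), 'tvec': array([0.45952242, 0.16512649, 0.97099233])}
{'K': array([[400.43379726,   0.        , 311.12942706],
       [  0.        , 400.43379726, 200.09315343],
       [  0.        ,   0.        ,   1.        ]]), 'rvec': array([ 2.11821947, -2.11797488,  0.19158219]), 'tvec': array([0.03522935, 0.53829   , 0.89643717])}
{'time': 0.1, 'joint_positions': array([ 1.22709214,  0.32176778, -0.07006762,  1.45156705,  0.02261296,
        1.37074048, -0.05689208]), 'qd': array([-0.00083883, -0.00260394,  0.00137366, -0.00298875, -0.00165814,
        0.000174  ,  0.00013031]), 'joint_torque': array([ 1.54096761e-04, -4.92574382e+01, -4.05533239e-01, -3.13400567e+01,
       -6.40205084e-02,  3.94583435e-02,  7.42506336e-05]), 'position': array([ 0.22739771, -0.6083682 ,  0.19735143]), 'tool_rot': array([ 0.94262104,  1.35898943, -0.94117397]), 'ft_force': array([ 0.39608217, -0.05261619,  0.00810932]), 'torque': array([-0.05981918,  0.02254717,  0.00904649]), 'grip_width': 1.0018352662916425}
```

View pics/scene0.png

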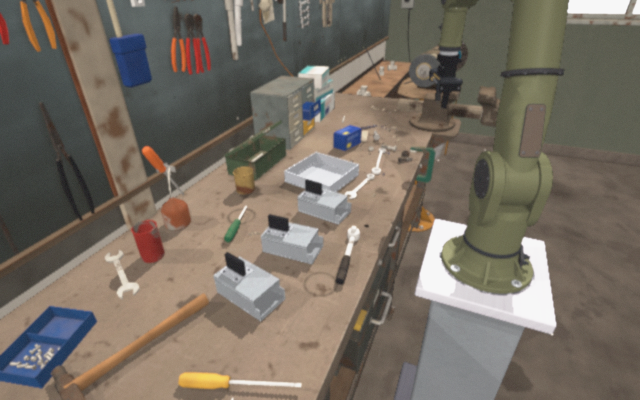

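View pics/top0.png

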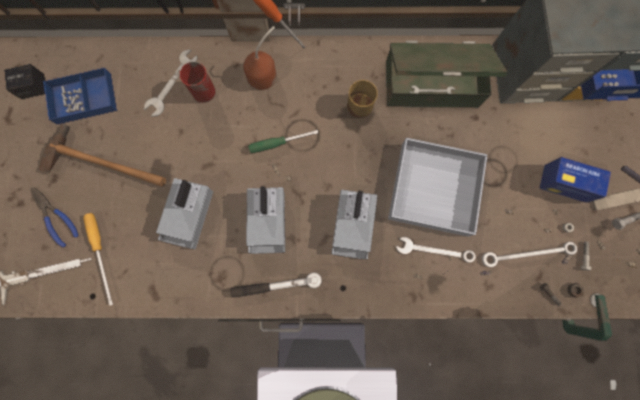

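```bash
cat > h.py <<'E'
import numpy as np,cv2
from bench import ctrl
def cast(n,uv,z):
    m=ctrl.camera_model(n);R=cv2.Rodrigues(m["rvec"])[0];c=-R.T@m["tvec"]
    uv=np.atleast_2d(uv).astype(float)
    d=(R.T@np.linalg.inv(m["K"])@np.c_[uv,np.ones(len(uv))].T).T
    return c+d*((z-c[2])/d[:,2])[:,None]
def proj(n,P):
    m=ctrl.camera_model(n);return cv2.projectPoints(np.atleast_2d(P).astype(float),m["rvec"],m["tvec"],m["K"],None)[0][:,0]
def axes():
    s=ctrl.get_state();return s["position"],cv2.Rodrigues(s["tool_rot"])[0]
E
python3 - <<'E'
from h import *
im=cv2.imread("pics/top0.png")
cv2.imwrite("pics/t1.png",cv2.resize(im[165:270,140:390],(800,336),interpolation=cv2.INTER_CUBIC))
cv2.imwrite("pics/t2.png",cv2.resize(im[130:245,380:500],(600,575),interpolation=cv2.INTER_CUBIC))
m=ctrl.camera_model("top");R=cv2.Rodrigues(m["rvec"])[0];print(-R.T@m["tvec"]);print(R)
g=im.max(2)
mask=((g<40)).astype(np.uint8);mask[:, :150]=0
n,l,st,ce=cv2.connectedComponentsWithStats(mask[165:270])
for s,c in zip(st,ce):
    if s[4]>50: print(s,c+[0,165])
print(axes())
E
```

```text
[0.35999546 0.026893   0.981976  ]
[[ 9.54566473e-04 -9.99960467e-01 -8.84039128e-03]
 [-9.82143231e-01  7.25679890e-04 -1.88133324e-01]
 [ 1.88132302e-01  8.86211622e-03 -9.82103711e-01]]
[    0     0   640   105 67200] [319.5 217. ]
(array([ 0.22739771, -0.6083682 ,  0.19735143]), array([[-6.94486794e-04,  9.36660194e-01,  3.50238774e-01],
       [ 1.54752005e-03,  3.50239446e-01, -9.36658922e-01],
       [-9.99998561e-01, -1.08495728e-04, -1.69273710e-03]]))
```

View pics/t1.png

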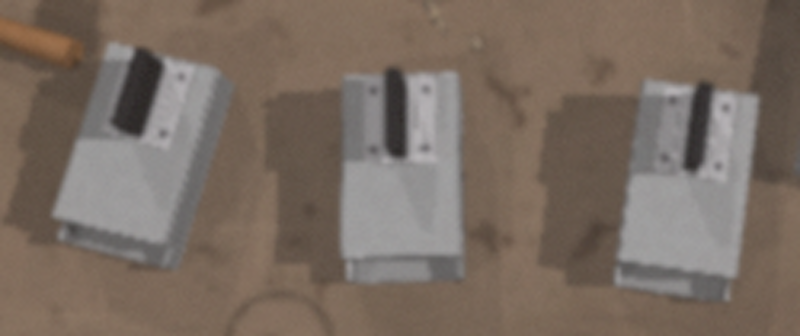

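View pics/t2.png

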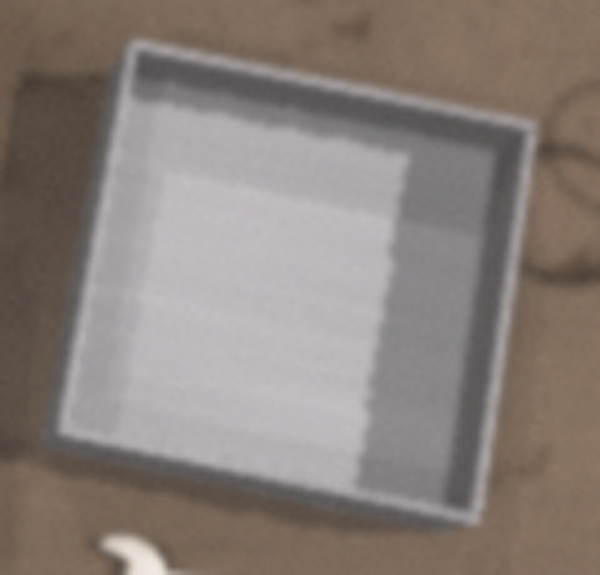

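```bash
python3 - <<'E'
from h import *
im=cv2.imread("pics/top0.png")
g=im.max(2)
for thr in (60,75,):
  mask=(g<thr).astype(np.uint8)
  n,l,st,ce=cv2.connectedComponentsWithStats(mask[175:225,165:370])
  for s,c in zip(st,ce):
    if 60<s[4]<1000: print(thr,s,c+[165,175])
o=np.array([140,165])
for k,P in dict(L=[(108,43),(218,68),(165,243),(55,217)],M=[(343,73),(458,72),(462,255),(343,258)],R=[(645,82),(757,95),(737,277),(620,263)]).items():
    W=cast("top",np.array(P)/3.2+o,.056)
    print(k,W.round(4).tolist(),np.linalg.norm(np.diff(W,axis=0),axis=1), np.degrees([np.arctan2(*(W[0]-W[3])[[1,0]]),np.arctan2(*(W[1]-W[2])[[1,0]])]))
    gp={"L":[(148,50),(158,56),(125,133)],"M":[(393,70),(395,157)],"R":[(706,85),(694,171)]}[k]
    print(" grip",cast("top",np.array(gp)/3.2+o,.1).round(4).tolist())
pp=np.array([(132,42),(535,122),(476,518),(60,432)])/5+[380,130]
W=cast("top",pp,.045);print(W,W.mean(0),np.linalg.norm(np.diff(W,axis=0),axis=1))
E
```

```text
60 [ 11   6  14  25 198] [182.63636364 193.58080808]
60 [ 96  12   5  26 104] [263.30769231 199.59615385]
60 [190  17   7  26  85] [357.56470588 204.16470588]
75 [ 10   6  15  26 232] [182.59482759 193.6637931 ]
75 [ 96  12   6  27 131] [263.03053435 199.95419847]
75 [189  16   8  27 125] [357.632 204.184]
L [[0.5902, 0.3632, 0.056], [0.571, 0.28, 0.056], [0.4413, 0.312, 0.056], [0.4601, 0.3933, 0.056]] [0.08536898 0.13365242 0.08341935] [-13.02667617 -13.86250433]
 grip [[0.5742, 0.3184, 0.1], [0.5698, 0.311, 0.1], [0.5144, 0.331, 0.1]]
M [[0.5671, 0.1869, 0.056], [0.5678, 0.1017, 0.056], [0.4327, 0.0969, 0.056], [0.4305, 0.1827, 0.056]] [0.08529007 0.1352195  0.08586714] [1.77794714 2.0315749 ]
 grip [[0.5594, 0.1441, 0.1], [0.4973, 0.1412, 0.1]]
R [[0.5601, -0.0367, 0.056], [0.5502, -0.119, 0.056], [0.417, -0.1007, 0.056], [0.427, -0.0169, 0.056]] [0.08290802 0.13447972 0.08436753] [-8.4360094  -7.81532354]
 grip [[0.5484, -0.0765, 0.1], [0.4874, -0.0668, 0.1]]
[[ 0.6931813  -0.19788844  0.045     ]
 [ 0.65203396 -0.3912199   0.045     ]
 [ 0.45948857 -0.34808991  0.045     ]
 [ 0.5001608  -0.15553896  0.045     ]] [ 0.57621616 -0.2731843   0.045     ] [0.19766173 0.19731681 0.19679964]
```

```bash
cat >> h.py <<'E'
BINS=dict(L=(.5806,.3216,-13.4),M=(.5675,.1443,1.9),R=(.5552,-.0778,-8.1))  # back mid, yaw
def pt(k,x,y=0):
    b=BINS[k];a=np.radians(b[2]);u=np.array([np.cos(a),np.sin(a)]);v=np.array([-u[1],u[0]])
    return np.array(b[:2])+(x-.075)*u+y*v
def go(xy,z,yaw):   # prints tool-frame delta to reach xy,z with tool y along yaw deg
    p,R=axes();d=R.T@(np.array([*xy,z])-p)
    cur=np.degrees(np.arctan2(R[1,1],R[0,1]));t=-(yaw-cur);
    print("travel",d.round(4),"twist",np.radians(t).round(4),"cur",p.round(4),"yaw",cur.round(2))
E
python3 - <<'E'
from h import *
for k in "LMR":
    P=[[*pt(k,x,y),.1] for x in(.01,.07) for y in(-.006,.006)]
    print(k,((proj("top",P)-[140,165])*3.2).round().tolist())
go(pt("R",.025),.13,-8.1)
E
```

```text
L [[125.0, 131.0], [109.0, 127.0], [150.0, 50.0], [134.0, 46.0]]
M [[402.0, 149.0], [385.0, 150.0], [401.0, 65.0], [385.0, 66.0]]
R [[705.0, 167.0], [688.0, 165.0], [715.0, 84.0], [698.0, 81.0]]
travel [ 0.068  0.449 -0.406] twist 0.4992 cur [ 0.2274 -0.6084  0.1974] yaw 20.5
```

```bash
python3 -m pendant '[{"travel":[0.01,0.045,-0.04],"twist":0.05},{"travel":[0.02,0.09,-0.08],"twist":0.12},{"travel":[0.03,0.135,-0.122],"twist":0.18},{"travel":[0.04,0.18,-0.163],"twist":0.25},{"travel":[0.05,0.225,-0.203],"twist":0.3},{"travel":[0.06,0.27,-0.244],"twist":0.36},{"travel":[0.068,0.315,-0.285],"twist":0.42},{"travel":[0.068,0.36,-0.325],"twist":0.499},{"travel":[0.068,0.405,-0.366],"twist":0.499},{"travel":[0.068,0.449,-0.406],"twist":0.499}]' 0.2 60
python3 -c "
from h import *
go(pt('R',.025),.063,-8.1);print(ctrl.get_state()['ft_force'])"
```

```text
time: 1.35
position: [0.5061, -0.0689, 0.1299]
tool_rot: [1.313, 1.14, -1.313]
ft_force: [1.3, 0.1, -0.8]
grip_width: 0.598
travel [ 0.0669 -0.0001  0.0019] twist 0.0 cur [ 0.5061 -0.0689  0.1299] yaw -8.1
[ 1.25487515  0.0727683  -0.75523605]
```

```bash
python3 -m pendant '[{"travel":[0.04,0,0.002],"twist":0},{"travel":[0.067,0,0.002],"twist":0},{"travel":[0.067,0,0.002],"twist":0},{"travel":[0.067,0,0.002],"twist":0}]'
python3 -m pendant '[{"travel":[0,0,0],"twist":0},{"travel":[0,0,0],"twist":0},{"travel":[0,0,0],"twist":0},{"travel":[0,0,0],"twist":0}]' -1 60
python3 -m pendant '[{"travel":[-0.006,0,0],"twist":0},{"travel":[-0.012,0,0],"twist":0},{"travel":[-0.015,0,0],"twist":0},{"travel":[-0.015,0,0],"twist":0},{"travel":[-0.015,0,0],"twist":0},{"travel":[-0.015,0,0],"twist":0}]'
```

```text
time: 1.85
position: [0.5064, -0.071, 0.0638]
tool_rot: [1.314, 1.139, -1.312]
ft_force: [0.4, -0.2, 0.3]
grip_width: 0.601
time: 2.35
position: [0.5065, -0.0711, 0.064]
tool_rot: [1.314, 1.139, -1.312]
ft_force: [0.1, 0.3, -0.1]
grip_width: 0.228
time: 3.1
position: [0.5062, -0.0711, 0.0787]
tool_rot: [1.314, 1.14, -1.312]
ft_force: [-0.4, -0.2, -4.9]
grip_width: 0.126
```

```bash
python3 -m pendant '[{"travel":[-0.01,0,0],"twist":0},{"travel":[-0.01,0,0],"twist":0},{"travel":[-0.01,0,0],"twist":0},{"travel":[-0.01,0,0],"twist":0}]'
python3 - <<'E'
from h import *
print(ctrl.get_state()["ft_force"],ctrl.get_state()["torque"])
a=ctrl.get_image("scene")[:,:,::-1]
cv2.imwrite("pics/s2.png",cv2.resize(a[120:320,200:420],(770,700)[:1]*1+(560,) if 0 else (660,600),interpolation=cv2.INTER_CUBIC))
print(ctrl.get_state()["ft_force"],ctrl.get_state()["torque"])
E
```

```text
time: 3.6
position: [0.5061, -0.0711, 0.0886]
tool_rot: [1.314, 1.14, -1.312]
ft_force: [0.6, 0.7, -5.2]
grip_width: 0.128
[ 0.57303097  0.65556589 -5.19753169] [ 0.01408691  0.02324589 -0.07665444]
[ 0.54617985 -0.32560195 -5.32508594] [ 0.02441823 -0.04916888 -0.00861755]
```

View pics/s2.png

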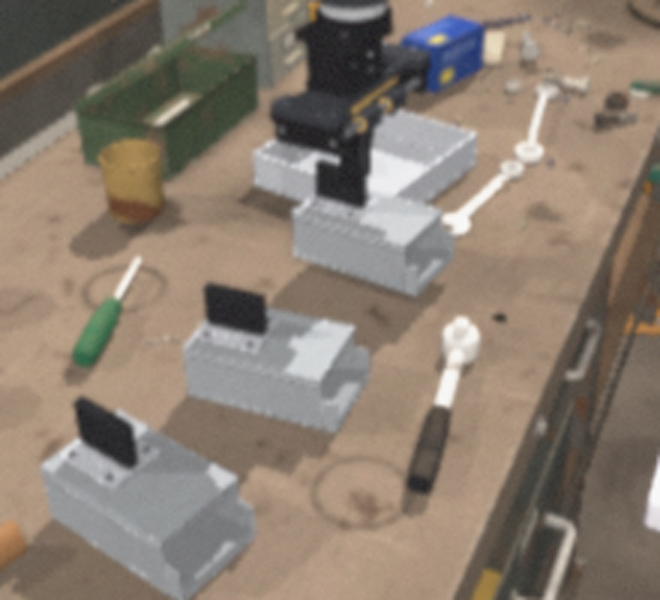

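```bash
python3 - <<'E'
from h import *
go((.584,-.275),.140,-12.3)
E
```

```text
travel [-0.0517  0.106   0.1908] twist 0.0729 cur [ 0.5061 -0.0711  0.0886] yaw -8.12
```

```bash
python3 -m pendant '[{"travel":[-0.03,0,0],"twist":0},{"travel":[-0.052,0.01,0.015],"twist":0},{"travel":[-0.052,0.03,0.05],"twist":0.02},{"travel":[-0.052,0.05,0.09],"twist":0.04},{"travel":[-0.052,0.07,0.125],"twist":0.06},{"travel":[-0.052,0.09,0.16],"twist":0.073},{"travel":[-0.052,0.106,0.191],"twist":0.073},{"travel":[-0.052,0.106,0.191],"twist":0.073},{"travel":[-0.052,0.106,0.191],"twist":0.073}]'
python3 - <<'E'
from h import *
cv2.imwrite("pics/t3.png",cv2.resize(ctrl.get_image("top")[120:260,370:510,::-1],(560,560),interpolation=cv2.INTER_CUBIC))
cv2.imwrite("pics/s3.png",cv2.resize(ctrl.get_image("scene")[120:260,250:410,::-1],(640,560),interpolation=cv2.INTER_CUBIC))
go((.584,-.275),.072,-12.3)
E
```

```text
time: 4.78
position: [0.5837, -0.2743, 0.1395]
tool_rot: [1.367, 1.103, -1.365]
ft_force: [-0.1, 0.2, -5.5]
grip_width: 0.131
travel [0.068  0.0003 0.0016] twist 0.0017 cur [ 0.5841 -0.2736  0.1401] yaw -12.2
```

View pics/t3.png

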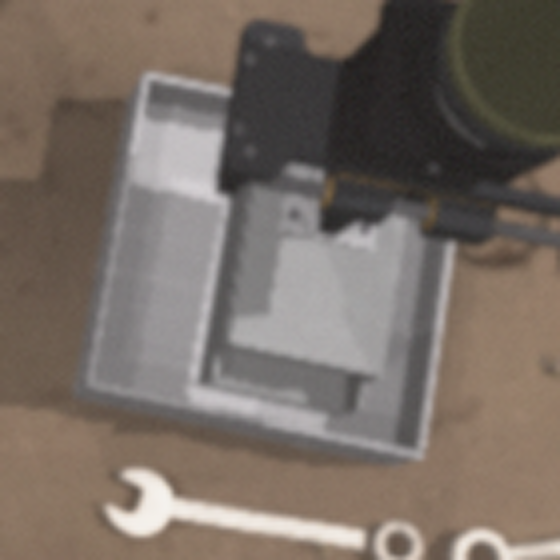

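View pics/s3.png

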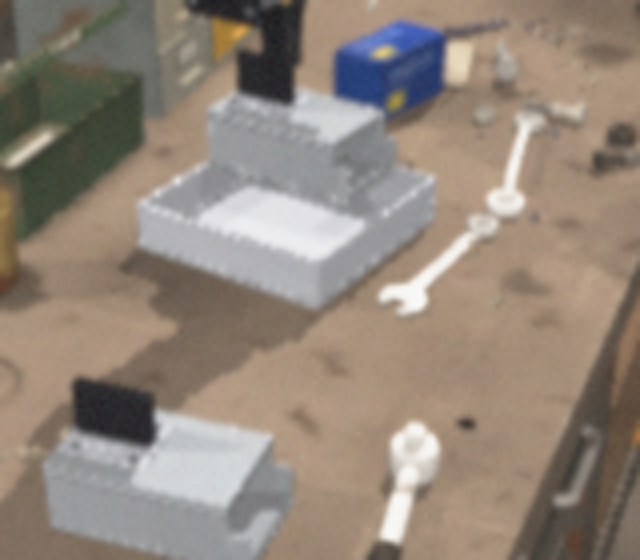

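```bash
python3 -m pendant '[{"travel":[0.02,0.005,0.001],"twist":0},{"travel":[0.045,0.005,0.001],"twist":0},{"travel":[0.06,0.005,0.001],"twist":0},{"travel":[0.066,0.005,0.001],"twist":0},{"travel":[0.069,0.005,0.001],"twist":0},{"travel":[0.069,0.005,0.001],"twist":0}]'
```

```text
time: 5.62
position: [0.5895, -0.2752, 0.0724]
tool_rot: [1.366, 1.102, -1.362]
ft_force: [-0.8, 1.5, -3.0]
grip_width: 0.126
```

```bash
python3 -m pendant '[{"travel":[0,0,0],"twist":0},{"travel":[0,0,0],"twist":0},{"travel":[0,0,0],"twist":0},{"travel":[0,0.01,0],"twist":0},{"travel":[0,0.031,0],"twist":0},{"travel":[0,0.031,0],"twist":0}]' -0.4 60
python3 -c "
from h import *
print(ctrl.get_state()['ft_force'])"
python3 -m pendant '[{"travel":[0,0,0],"twist":0},{"travel":[0,0,0],"twist":0},{"travel":[0,0,0],"twist":0},{"travel":[0,0,0],"twist":0}]' -1 60
python3 - <<'E'
from h import *
cv2.imwrite("pics/s4.png",cv2.resize(ctrl.get_image("scene")[120:260,250:410,::-1],(640,560),interpolation=cv2.INTER_CUBIC))
print(ctrl.get_state())
E
```

```text
time: 6.38
position: [0.6214, -0.2816, 0.0723]
tool_rot: [1.366, 1.102, -1.361]
ft_force: [0.5, -0.1, 0.2]
grip_width: 0.302
[ 0.4686082  -0.06167698  0.20850315]
time: 6.88
position: [0.621, -0.2812, 0.0721]
tool_rot: [1.366, 1.102, -1.361]
ft_force: [-0.1, 1.0, 0.0]
grip_width: 0.13
{'time': 6.925, 'joint_positions': array([ 0.67472395,  0.49672337, -0.38647721,  1.49961004,  0.19203478,
        1.18244645, -1.52476994]), 'qd': array([ 0.00028934, -0.00072522,  0.00058246, -0.00162828, -0.00065392,
        0.00115426, -0.00024305]), 'joint_torque': array([ 7.24006724e-01, -5.50077224e+01, -4.67367008e+00, -2.98816431e+01,
        3.84653667e-01, -2.86167338e-01,  5.11974189e-02]), 'position': array([ 0.62103905, -0.28116821,  0.0721544 ]), 'tool_rot': array([ 1.36628961,  1.10250512, -1.36108207]), 'ft_force': array([-0.49625872,  0.7174573 , -0.72589328]), 'torque': array([ 0.35035399,  0.07416281, -0.02624779]), 'grip_width': 0.12287732786780681}
```

View pics/s4.png

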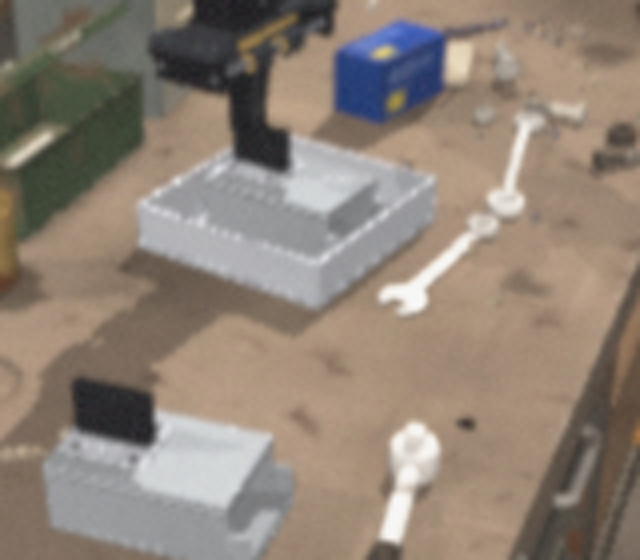

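```bash
python3 -m pendant '[{"travel":[-0.008,-0.01,0],"twist":0},{"travel":[-0.016,-0.018,0],"twist":0},{"travel":[-0.026,-0.027,0],"twist":0},{"travel":[-0.035,-0.035,0],"twist":0},{"travel":[-0.043,-0.043,0],"twist":0},{"travel":[-0.052,-0.053,0],"twist":0},{"travel":[-0.056,-0.059,0],"twist":0},{"travel":[-0.056,-0.059,0],"twist":0}]' -1 15
python3 - <<'E'
from h import *
cv2.imwrite("pics/s5.png",cv2.resize(ctrl.get_image("scene")[120:260,250:410,::-1],(640,560),interpolation=cv2.INTER_CUBIC))
print(ctrl.get_state()["ft_force"],ctrl.get_state()["torque"])
E
```

```text
time: 7.92
position: [0.5634, -0.2691, 0.1289]
tool_rot: [1.367, 1.101, -1.36]
ft_force: [1.6, 0.3, -4.4]
grip_width: 0.134
[ 0.23189477 -0.77755868 -4.2725768 ] [-0.04041814 -0.29477435 -0.00190788]
```

View pics/s5.png

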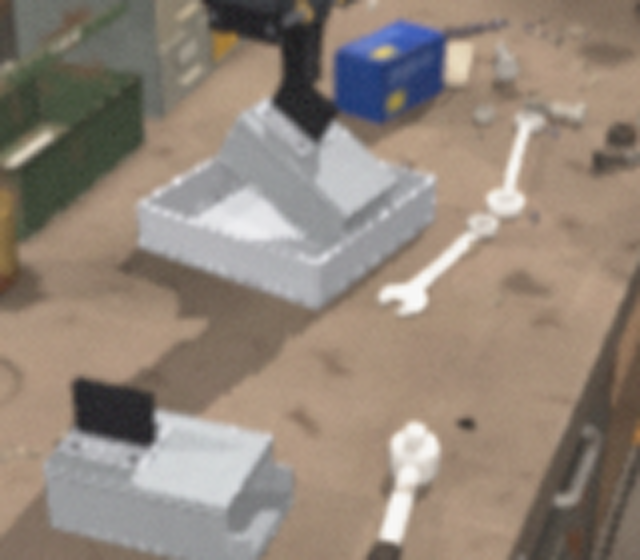

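Bin R is now tilted roughly 30° mouth down, with its mouth near the pan's near wall. I'll keep following the arc.

```bash
python3 -m pendant '[{"travel":[-0.004,-0.007,0],"twist":0},{"travel":[-0.008,-0.014,0],"twist":0},{"travel":[-0.011,-0.021,0],"twist":0},{"travel":[-0.013,-0.028,0],"twist":0},{"travel":[-0.015,-0.035,0],"twist":0},{"travel":[-0.016,-0.041,0],"twist":0},{"travel":[-0.017,-0.047,0],"twist":0},{"travel":[-0.017,-0.047,0],"twist":0}]' -1 15
python3 - <<'E'
from h import *
cv2.imwrite("pics/s6.png",cv2.resize(ctrl.get_image("scene")[120:260,250:410,::-1],(640,560),interpolation=cv2.INTER_CUBIC))
print(ctrl.get_state()["ft_force"],ctrl.get_state()["torque"])
E
```

```text
time: 8.98
position: [0.5168, -0.2591, 0.1452]
tool_rot: [1.366, 1.102, -1.361]
ft_force: [0.9, 0.0, -4.8]
grip_width: 0.13
[ 1.83390159  0.38130592 -6.09004458] [ 0.00142682 -0.22918128  0.01431851]
```

View pics/s6.png

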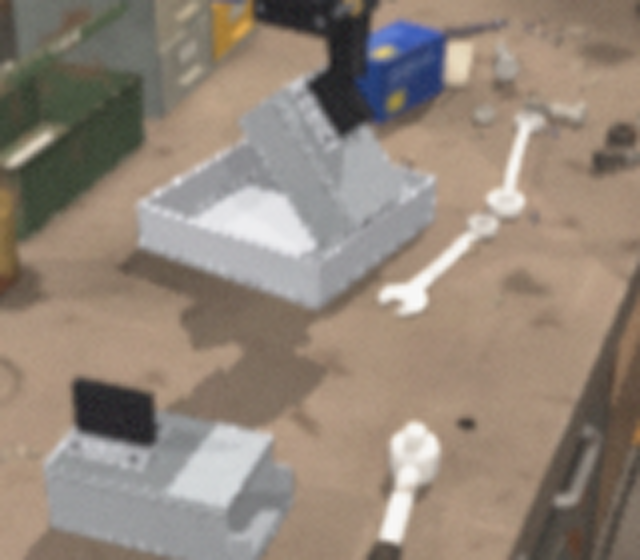

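```bash
python3 -m pendant '[{"travel":[0,-0.006,0],"twist":0},{"travel":[-0.001,-0.012,0],"twist":0},{"travel":[-0.001,-0.018,0],"twist":0},{"travel":[-0.001,-0.024,0],"twist":0},{"travel":[-0.001,-0.026,0],"twist":0},{"travel":[-0.001,-0.026,0],"twist":0}]' -1 15
python3 - <<'E'
from h import *
cv2.imwrite("pics/s7.png",cv2.resize(ctrl.get_image("scene")[120:260,250:410,::-1],(640,560),interpolation=cv2.INTER_CUBIC))
cv2.imwrite("pics/t7.png",cv2.resize(ctrl.get_image("top")[120:260,370:510,::-1],(560,560),interpolation=cv2.INTER_CUBIC))
print(ctrl.get_state()["ft_force"],ctrl.get_state()["torque"])
E
```

```text
time: 9.78
position: [0.4917, -0.2537, 0.1463]
tool_rot: [1.367, 1.101, -1.361]
ft_force: [1.9, -0.5, -4.9]
grip_width: 0.132
[ 1.82468485 -0.12524268 -4.72386347] [-0.06646847 -0.32276901 -0.02998422]
```

View pics/s7.png

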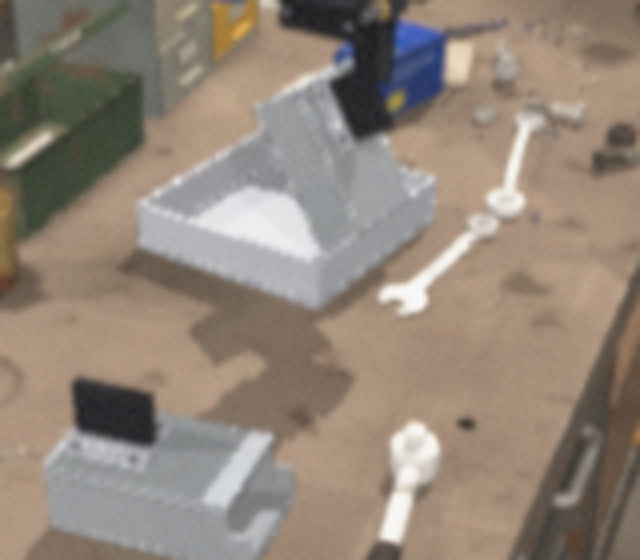

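View pics/t7.png

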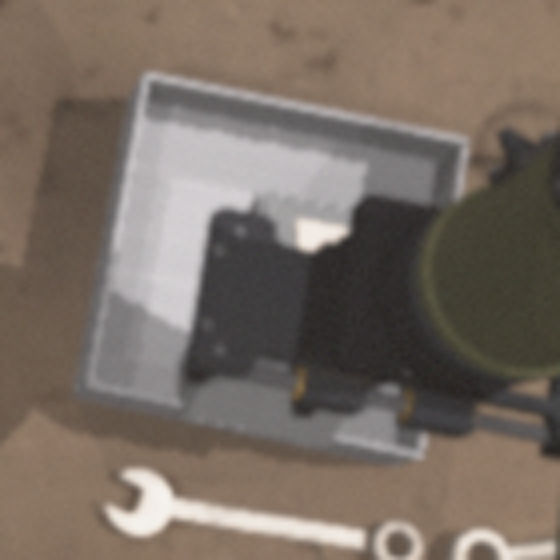

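```bash
python3 -m pendant '[{"travel":[0,0,0],"twist":0},{"travel":[0,0,0],"twist":0},{"travel":[-0.01,0.006,0],"twist":0},{"travel":[-0.025,0.016,0],"twist":0},{"travel":[-0.04,0.03,0],"twist":0},{"travel":[-0.05,0.045,0],"twist":0},{"travel":[-0.055,0.055,0],"twist":0},{"travel":[-0.055,0.055,0],"twist":0},{"travel":[-0.055,0.055,0],"twist":0}]' -1 60
python3 - <<'E'
from h import *
print(ctrl.get_state()["ft_force"],ctrl.get_state()["torque"])
cv2.imwrite("pics/s8.png",cv2.resize(ctrl.get_image("scene")[100:260,250:410,::-1],(600,600),interpolation=cv2.INTER_CUBIC))
print(ctrl.get_state()["ft_force"],ctrl.get_state()["torque"])
E
```

```text
time: 11.0
position: [0.5447, -0.2653, 0.2009]
tool_rot: [1.366, 1.103, -1.362]
ft_force: [-0.4, 0.1, -2.0]
grip_width: 0.121
[-0.43038253  0.07191214 -1.96777127] [ 0.04419278  0.1388499  -0.0296917 ]
[ 1.07597986  0.58692838 -1.72863867] [ 0.04377784  0.07806708 -0.04323094]
```

View pics/s8.png

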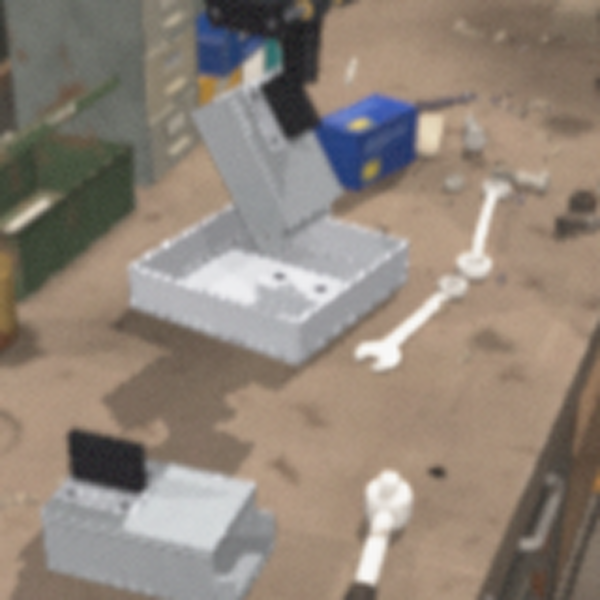

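```bash
python3 - <<'E'
from h import *
go(pt("R",-.063),.160,-8.1)
print(pt("R",.056))
E
```

```text
travel [ 0.0413 -0.1669 -0.1757] twist -0.0709 cur [ 0.5447 -0.2653  0.2009] yaw -12.16
[ 0.53638955 -0.07512288]
```

```bash
python3 -m pendant '[{"travel":[-0.015,-0.015,-0.02],"twist":0},{"travel":[-0.015,-0.035,-0.05],"twist":0},{"travel":[-0.015,-0.06,-0.08],"twist":-0.02},{"travel":[-0.015,-0.085,-0.11],"twist":-0.04},{"travel":[-0.015,-0.115,-0.14],"twist":-0.06},{"travel":[-0.01,-0.145,-0.165],"twist":-0.071},{"travel":[0.015,-0.167,-0.176],"twist":-0.071},{"travel":[0.041,-0.167,-0.176],"twist":-0.071},{"travel":[0.041,-0.167,-0.176],"twist":-0.071}]'
python3 - <<'E'
from h import *
cv2.imwrite("pics/s9.png",cv2.resize(ctrl.get_image("scene")[100:260,250:410,::-1],(600,600),interpolation=cv2.INTER_CUBIC))
print(ctrl.get_state()["ft_force"])
go(pt("R",-.063),.139,-8.1)
E
```

```text
time: 12.18
position: [0.4162, -0.0578, 0.1587]
tool_rot: [1.313, 1.143, -1.314]
ft_force: [0.3, 0.1, -2.2]
grip_width: 0.126
[ 0.13473782  0.47955102 -1.61816533]
travel [0.021  0.0009 0.0002] twist 0.0 cur [ 0.4177 -0.058   0.16  ] yaw -8.1
```

View pics/s9.png

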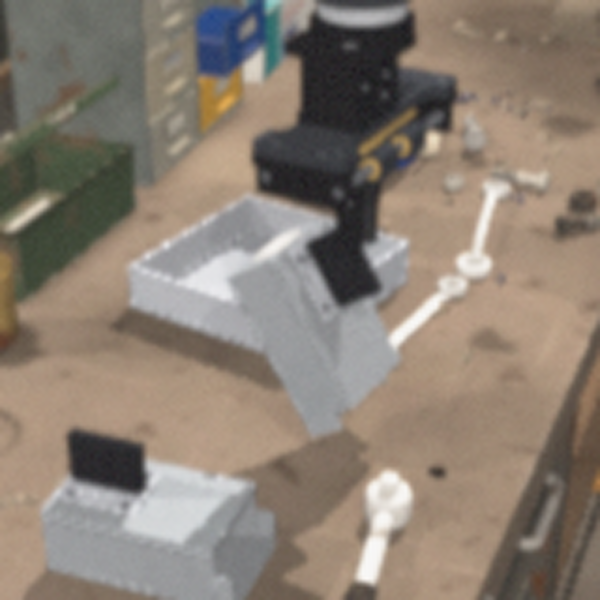

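```bash
python3 -m pendant '[{"travel":[0.015,0,0],"twist":0},{"travel":[0.022,0.003,0],"twist":0},{"travel":[0.025,0.011,0],"twist":0},{"travel":[0.027,0.019,0],"twist":0},{"travel":[0.030,0.032,0],"twist":0},{"travel":[0.035,0.045,0],"twist":0},{"travel":[0.040,0.058,0],"twist":0},{"travel":[0.047,0.07,0],"twist":0},{"travel":[0.047,0.07,0],"twist":0}]' -1 12
python3 - <<'E'
from h import *
cv2.imwrite("pics/s10.png",cv2.resize(ctrl.get_image("scene")[100:260,250:410,::-1],(600,600),interpolation=cv2.INTER_CUBIC))
print(ctrl.get_state()["ft_force"])
go(pt("R",.056),.066,-8.1)
E
```

```text
time: 13.35
position: [0.4955, -0.0682, 0.1175]
tool_rot: [1.321, 1.13, -1.3]
ft_force: [6.9, 0.1, 12.8]
grip_width: 0.139
[ 6.49954239  0.79888552 11.76229705]
travel [0.0522 0.041  0.0012] twist 0.0003 cur [ 0.4952 -0.0682  0.1176] yaw -8.09
```

View pics/s10.png

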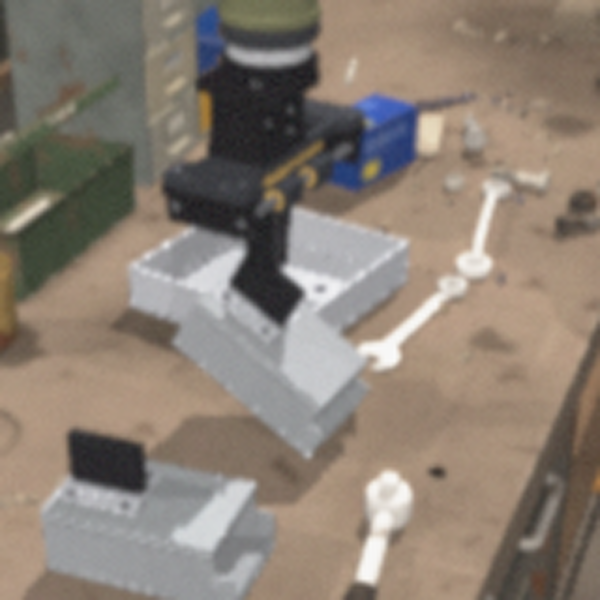

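```bash
python3 -m pendant '[{"travel":[0,0.003,0],"twist":0},{"travel":[0,0.006,0],"twist":0},{"travel":[0.004,0.012,0],"twist":0},{"travel":[0.009,0.018,0],"twist":0},{"travel":[0.014,0.022,0],"twist":0}]' -1 4
python3 - <<'E'
from h import *
cv2.imwrite("pics/s11.png",cv2.resize(ctrl.get_image("scene")[100:260,250:410,::-1],(600,600),interpolation=cv2.INTER_CUBIC))
print(ctrl.get_state()["ft_force"])
go(pt("R",.056),.066,-8.1)
E
```

```text
time: 14.02
position: [0.5189, -0.0713, 0.1043]
tool_rot: [1.322, 1.128, -1.298]
ft_force: [3.4, 0.5, 4.5]
grip_width: 0.135
[4.78850198 0.46385579 4.04789803]
travel [0.0378 0.0176 0.0014] twist 0.0002 cur [ 0.5186 -0.0713  0.1035] yaw -8.09
```

View pics/s11.png

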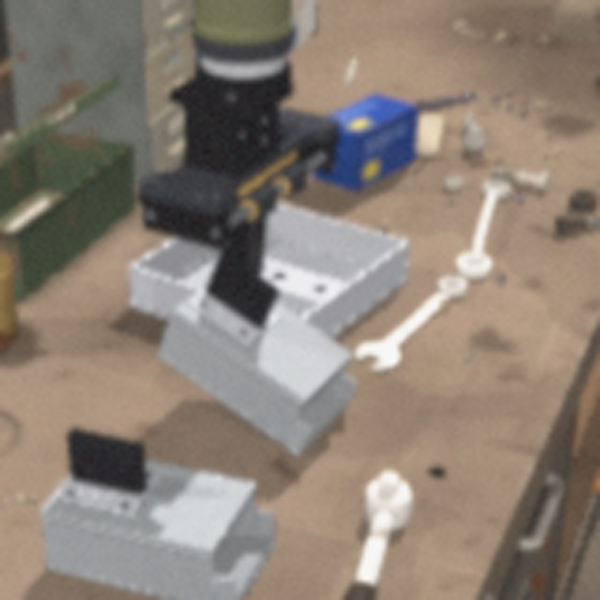

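```bash
python3 -m pendant '[{"travel":[0.006,0.004,0],"twist":0},{"travel":[0.012,0.008,0],"twist":0},{"travel":[0.018,0.012,0],"twist":0},{"travel":[0.024,0.015,0],"twist":0},{"travel":[0.03,0.018,0.001],"twist":0},{"travel":[0.034,0.018,0.001],"twist":0},{"travel":[0.036,0.018,0.001],"twist":0},{"travel":[0.036,0.018,0.001],"twist":0}]' -1 4
python3 - <<'E'
from h import *
cv2.imwrite("pics/s12.png",cv2.resize(ctrl.get_image("scene")[100:260,250:410,::-1],(600,600),interpolation=cv2.INTER_CUBIC))
print(ctrl.get_state()["ft_force"])
go(pt("R",.056),.066,-8.1)
E
```

```text
time: 15.08
position: [0.5358, -0.0748, 0.0672]
tool_rot: [1.321, 1.131, -1.3]
ft_force: [-0.1, -0.7, -0.9]
grip_width: 0.14
[-0.05070895 -1.27356597 -2.30252109]
travel [0.0013 0.0006 0.0004] twist 0.0003 cur [ 0.5359 -0.0747  0.0673] yaw -8.08
```

View pics/s12.png

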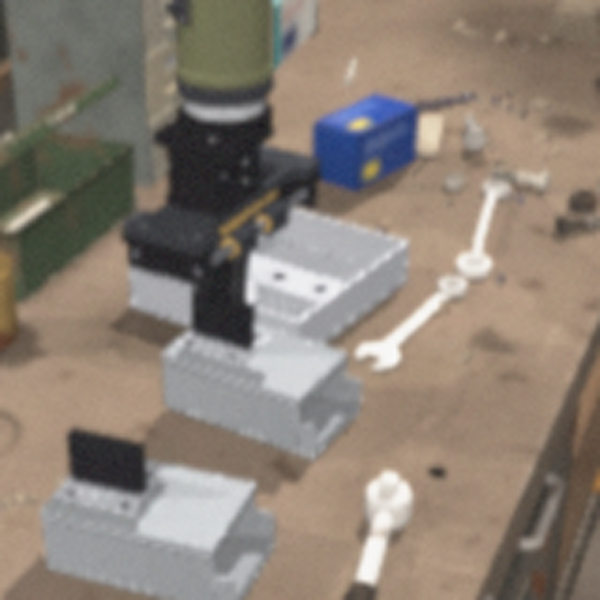

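```bash
python3 -m pendant '[{"travel":[0,0,0],"twist":0},{"travel":[0,0,0],"twist":0},{"travel":[0,0,0],"twist":0},{"travel":[0,0,0],"twist":0},{"travel":[0,0,0],"twist":0}]' 0.2 10
python3 -m pendant '[{"travel":[-0.03,0,0],"twist":0},{"travel":[-0.08,0,0],"twist":0},{"travel":[-0.12,0,0],"twist":0},{"travel":[-0.14,0.0,0.05],"twist":0},{"travel":[-0.14,0.0,0.11],"twist":0},{"travel":[-0.14,0.0,0.17],"twist":0},{"travel":[-0.14,0.0,0.23],"twist":0},{"travel":[-0.14,0.0,0.29],"twist":0},{"travel":[-0.14,0.0,0.35],"twist":0},{"travel":[-0.14,0.0,0.35],"twist":0}]' 
python3 - <<'E'
from h import *
a=ctrl.get_image("top")[:,:,::-1]
cv2.imwrite("pics/s13.png",cv2.resize(ctrl.get_image("scene")[100:260,250:410,::-1],(600,600),interpolation=cv2.INTER_CUBIC))
cv2.imwrite("pics/t13.png",cv2.resize(a[125:270,140:500],(800,322),interpolation=cv2.INTER_CUBIC))
print(ctrl.get_state()["ft_force"])
E
```

```text
time: 15.75
position: [0.5359, -0.0747, 0.0673]
tool_rot: [1.321, 1.13, -1.3]
ft_force: [0.1, 0.2, -0.7]
grip_width: 0.571
time: 17.0
position: [0.4807, -0.4282, 0.2045]
tool_rot: [1.326, 1.126, -1.31]
ft_force: [-0.2, -0.4, 0.5]
grip_width: 0.6
[0.19015439 0.16707296 0.11425823]
```

View pics/s13.png

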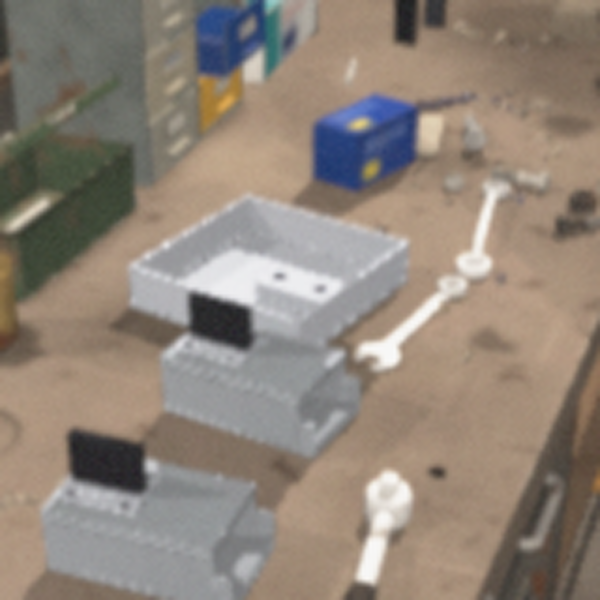

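View pics/t13.png

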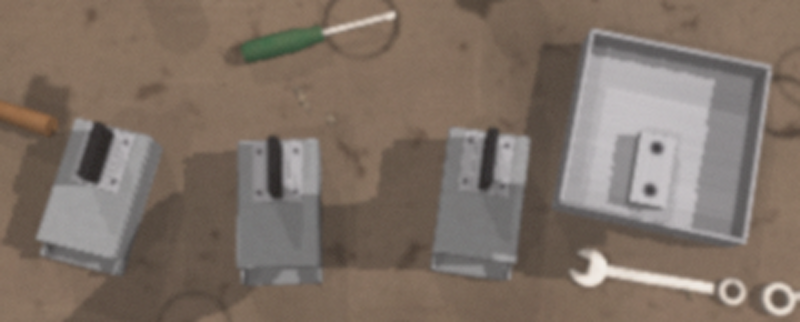

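```bash
python3 -c "
from bench import ctrl
s=ctrl.get_state();print(s['time'],s['qd'].round(3));print(ctrl.close_job())"
```

```text
17.1 [-0.025 -0.024 -0.035  0.014 -0.008 -0.003  0.001]
the job is handed in; nothing more can be done
None
```

The jaw is out and lying in the pan, and all three bins stand upright at their places. The job was handed in at 17.1 s; no verdict came back.

- **Finding the jaw:** I hefted only the bin nearest the pan. It read about 5.2 N, which is about 0.53 kg, so it held the jaw. I did not touch the other two bins.
- **Tipping it:** The moves cannot tilt the tool, and the gripper stops at 60 N, short of the 80 N asked for. So I set the bin down in the pan, gripped it near the back of its grip with a light 15 N, and levered its mouth against the near wall until it tilted by about 55–60° (judged by eye). I then pinched it at 60 N and drew it back. The jaw stayed in the pan, and the bin hefted about 2.0 N, which is empty.
- **Putting it back:** I lowered the bin mouth edge first and let it swing flat on the bench in a loose grip. It pressed with about 13 N on the way down, well under the limits.

**Last checks:**
- The pictures show the jaw flat inside the pan and the two untouched bins where they were.
- The tipped bin looks upright and flat in both views, about 15 mm further from the robot than it started (60 mm is allowed). I did not measure its tilt.
- The gripper is open and clear of everything, with the wrist force near zero. The arm still showed slight joint speeds, up to 0.035 rad/s, when I handed in.

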